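# Refit the filter cover of the tablet counter

## Task

Turn the red quarter-turn latch of the white filter unit until its wing lines up with the unit's long side (the two red marks), leaving the cover aside meanwhile; then fit the blue cover so that its slot goes over the wing, square on the metal frame. Press the cover flat and fully down against the frame and finish like that, still holding it pressed: the sprung seal pushes it up again if you let go. Leave the other things on the counter where they are.

Things in the scene. Friction and masses are not known exactly. Their poses are not given: they have to be found in the camera images.
- unit: dust filter unit of a tablet counter, fixed: white housing 200 (x) x 150 (y) x 69 mm tall, on top a raised metal frame, 150 x 100 mm outside, upper face 75 mm above the counter, around a 120 x 76 mm open filter bay. Origin under its centre at counter height; x along its long side, z up. It stands left or right, turned by up to 0.35 rad
- frame_center (a point): centre of the metal frame at the height of its upper face (75 mm above the counter); the latch turns about the vertical through this point; axes as the unit's
- latch (a joint): angle of the red quarter-turn latch, rad: 0 = wing along the unit's x axis (aligned, pointing at the two red marks on the housing), positive = counter-clockwise seen from above. Range -0.9 to 1.6, no catch at 0; it starts at 0.75 to 1.4, stays where it is left and turns against 0.05 N m of friction
- latch_top (a point): middle of the top edge of the latch's wing, an upright red blade 36 mm long, 8 mm thick, reaching from 2 to 36 mm above the frame's upper face, on a thin shaft; a white line on its top runs along it. This point is 36 mm above the frame's upper face; x along the wing, y through its thickness
- seal (a joint): how far the black rubber sprung seal ring inside the frame is pushed down, m: 0 = free, standing 5 mm above the frame's upper face; 0.005 = level with the frame. It pushes up with 4 N at 0 and about 9 N at 0.005; it lifts the cover off the frame when nothing presses. Ring 118 x 74 mm outside, 102 x 58 mm inside
- cover: loose blue plate 150 (x) x 100 (y) x 6 mm, about 180 g, lying flat, grip up. Origin: centre of its underside; x along its long side, z up. Through its middle a slot 46 (x) x 16 mm (y) lets the aligned wing pass. A black grip rib, 30 (x) x 12 mm (y), centred at x = -50 mm, y = 0, reaches 43 mm above the underside. It fits the unit either way round (half a turn)
- cover_grip (a point): point inside the cover's grip rib, 30 mm above the cover's underside and 13 mm below the rib's top; axes as the cover's: pinch the rib along y
- pill_bottle: white pill jar, 48 mm across, 85 mm tall; a bystander, to be left alone; origin at its underside
- amber_bottle: amber glass bottle with black cap, 56 mm across, 140 mm tall; a bystander, to be left alone; origin at its underside
- vial: small amber vial with white cap, 32 mm across, 60 mm tall; a bystander, to be left alone; origin at its underside
- mug: blue mug, 80 mm across, 95 mm tall; a bystander, to be left alone; origin at its underside
- stapler: red and black stapler, 130 x 34 x 40 mm; a bystander, to be left alone; origin at its underside
- spatula: counting spatula, 180 mm long, lying flat; a bystander, to be left alone; origin at its underside
- stamp: upright hand stamp, wooden knob on a round black foot 36 mm across, 62 mm tall; a bystander, to be left alone; origin at its underside

How it is judged:
By the outcome, as a careful person would: the job done as asked, in the order asked, and still so for the second after the job is handed in, while the arm keeps its last pose, push and grip.
It also fails if it takes over 56 s, if anything falls off the work surface, if the arm or the gripper's body presses on something with over 40 N, if the wrist force passes 120 N, or if a joint passes its speed limit or range.

## Robot

A 6-joint arm with a two-finger parallel gripper is mounted at the origin on the work surface. World frame = base frame: x ahead of the robot, y to its left, z up, the work surface at z = 0. Lengths are in m, angles in rad, forces in N, time in s.
With the tool pointing down it reaches from about 0.35 to 0.8 m from the base axis. Payload 7.3 kg.
Tool frame: the origin (TCP) lies at the very end of the fingers, on their centre line; the grasp point (between the pads) lies 19 mm behind it; z points along the fingers, y is the line along which they close (so a half turn about z gives the same grasp; the last joint's range is limited). The gripper opens to 85 mm and grips with 20 to 120 N. Pads are 22 mm wide; open, the fingers measure 114 mm over their backs; the gripper's body (76 mm by 85 mm) begins 54 mm behind the grasp point. The pads swing forward as they close: fully open they stand 13 mm farther back than shut.
Start: joints at [-1.411, 0.342, 1.524, -0, 1.275, -0.146], TCP at [0.158, -0.501, 0.231] pointing down, gripper open.
Joint ranges: [-2.53, 2.53], [-0.77, 2.02], [0.04, 2.7], [-1, 4.14], [0.28, 2.66], [-3.11, 3.11]. Speed limits (rad/s): [2.57, 2.57, 3.14, 3.14, 3.14, 3.14].

## Interface

Orientations are given as a rotation vector (axis times angle).
In Python, from cell import robot gives the robot as it stands. The module is installed in compiled form; this text tells all that it offers.
- The arm moves only by the shell command python3 -m creep 'ROWS' [FORCE]. ROWS is JSON, a list of rows, each a list of 3 entries, a list of its own where there are three numbers: the closure, from 0 (fully open) to 1 (shut), then the shift along the tool's x, y, z scaled (see below), then the turn, a rotation vector about the tool's x, y, z scaled (see below). In form: [[fingers, [x, y, z], [rx, ry, rz]], ...]. A call has 1 to 20 rows; each row shifts and turns the commanded pose from where the row before left it, along the tool's axes as they then stand; what a row does not reach is not made up. The controller multiplies each number of a shift by 0.025 m and each number of a turn by 0.1 rad. A row lasts 1/12 s, in which the tool goes at most 41.7 mm and 7.16 degrees, less where a joint would pass 70% of its speed; a pose out of reach is approached as far as the arm can. A call with a number of a shift or a turn outside -1 to 1 is refused whole. A call with a gripper value outside its range is refused whole. The fingers move at their own pace and stop on an object; FORCE is the grip in N (left out, the last holds). Time passes only in rows, so rows that do not move let the fingers close. It gives the time, the measured TCP pose, the force, the opening and the grip force at its end, in the units of the state.
- robot.read_state(): the state, without advancing time (a new reading comes with each control period).
- robot.grab_frame(name): name is "side" or "top"; returns the picture (400x640x3 uint8, blue, green, red); there is no depth.
- robot.calibration(name): a dict with "K" (3x3 intrinsics, pixels), "D" ([k1, k2, p1, p2, k3] as OpenCV has them; the pictures are not rectified), "T" (4x4, takes a point from camera to world coordinates). Camera axes: x right, y up, looking along -z (the intrinsics and any distortion apply to the point x, -y, -z); pixel columns grow to the right and rows downward; lengths in m; the calibration is good to about 2 mm. A picture is of the moment at which its call begins. calibration takes no time and is no camera call.
- robot.sign_off(): hands the job in; it is judged then, once.
The state is a dict: "time_s": time; "qpos": joint angles; "qvel": joint speeds; "effort": joint torques, N m; "tcp_pos": TCP position; "orientation": TCP orientation; "wrist_force": force on the tool from outside, world axes, zero at the start; "wrist_torque": the same for the moment, N m; "opening": finger opening in m; "grip_force": force on a finger pad.
Only numpy, scipy, OpenCV 4.12 (cv2) and the standard library are available. Lean on these libraries where they do the work, as an engineer would, in place of code of your own. Each camera call takes 0.05 s, during which the arm holds its last target. There are 200 camera calls.

## Working session

There is one attempt and no reset: what is moved stays moved. The work goes in short steps, Python scripts to look and compute and a shell command to move; the robot and the scene stay as the last step left them, time stands still between calls to the robot, and variables do not carry over. Pictures are saved under pics/ and viewed, at most 10 in all, crops included, and the job is handed in when it is done.

```bash
mkdir -p pics
python3 - <<'E'
from cell import robot
import cv2
for n in("top","side"):
    cv2.imwrite(f"pics/{n}0.png",robot.grab_frame(n)); c=robot.calibration(n); print(n,c)
s=robot.read_state(); print({k:s[k] for k in("time_s","tcp_pos","orientation","opening")})
E
```

```text
top {'K': array([[493.81429426,   0.        , 317.5394094 ],
       [  0.        , 493.81429426, 204.16382371],
       [  0.        ,   0.        ,   1.        ]]), 'D': array([0.03227676, 0.        , 0.        , 0.        , 0.        ]), 'T': array([[-0.00605111,  0.99267127, -0.12069439,  0.41478713],
       [-0.99997401, -0.00553377,  0.00462102, -0.00426548],
       [ 0.00391926,  0.12071922,  0.99267896,  1.49606583],
       [ 0.        ,  0.        ,  0.        ,  1.        ]])}
side {'K': array([[484.36750301,   0.        , 318.84027428],
       [  0.        , 484.36750301, 202.85115543],
       [  0.        ,   0.        ,   1.        ]]), 'D': array([0.02447413, 0.        , 0.        , 0.        , 0.        ]), 'T': array([[-0.75949797,  0.40342255, -0.51030684, -0.1037722 ],
       [-0.65048431, -0.47792143,  0.59030608,  0.75055936],
       [-0.00574379,  0.78028287,  0.62540039,  0.89610373],
       [ 0.        ,  0.        ,  0.        ,  1.        ]])}
{'time_s': 0.1, 'tcp_pos': array([ 0.15801541, -0.50029516,  0.23071803]), 'orientation': array([-3.10360392e+00, -4.78305035e-01,  5.93312578e-05]), 'opening': 0.08547464232917498}
```

View pics/top0.png

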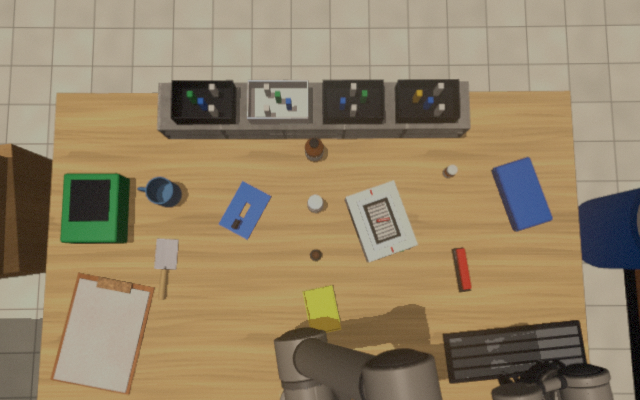

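View pics/side0.png

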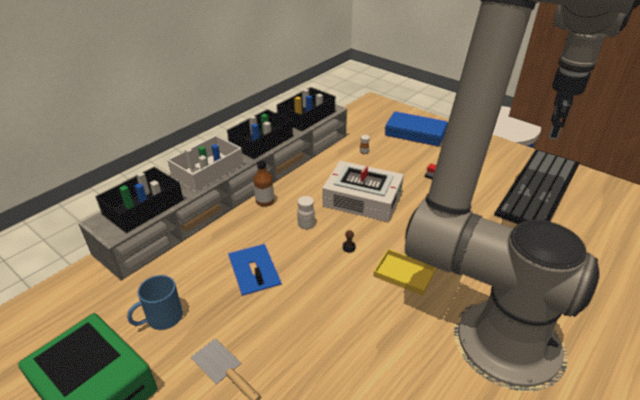

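The top view shows the unit near (381,221) with red marks at about (371,192) and (392,249). The cover is near (245,210) with its rib at about (237,224). I'll enlarge both.

Run:
```python
import cv2,numpy as np
t=cv2.imread("pics/top0.png")
a=cv2.resize(t[171:271,336:426],None,fx=6,fy=6,interpolation=2)   # 540x600
b=cv2.resize(t[175:245,212:278],None,fx=6,fy=6,interpolation=2)  # 396x420
cv2.imwrite("pics/u.png",a);cv2.imwrite("pics/c.png",b)
s=cv2.imread("pics/side0.png")
cv2.imwrite("pics/us.png",cv2.resize(s[155:225,315:410],None,fx=8,fy=8,interpolation=2))
```

```text
(no output)
```

View pics/u.png

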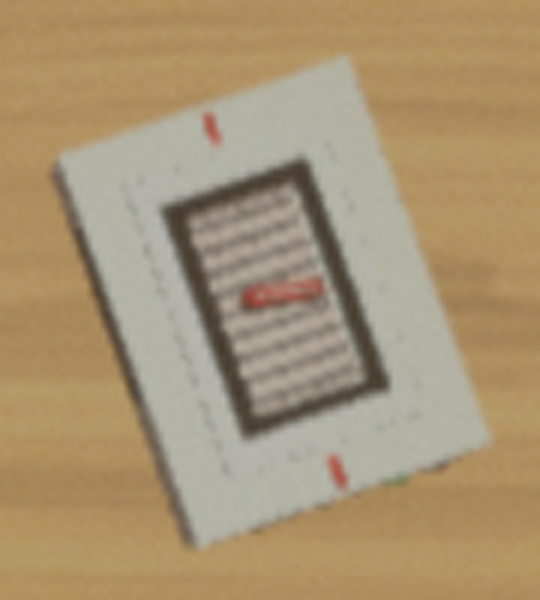

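View pics/c.png

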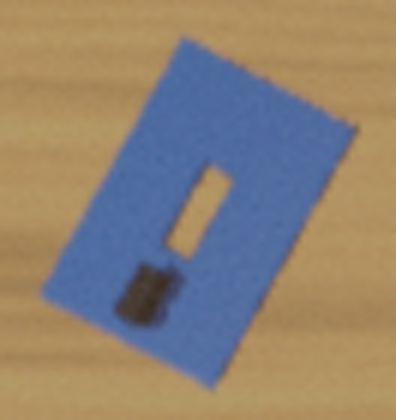

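The unit crop shows the housing's top corners at (348,55), (58,158), (195,548) and (492,438), with the seal ring inside. The wing runs from (243,298) to (323,288). The cover crop shows corners at (184,37), (358,128), (214,388) and (42,294), with the rib near the lower-left end.

```bash
cat > h.py <<'E'
import numpy as np,cv2
from cell import robot
from scipy.optimize import least_squares
from scipy.spatial.transform import Rotation as R
F=np.diag([1,-1,-1.])
def ray(n,uv):
    c=robot.calibration(n);p=cv2.undistortPoints(np.float64(uv).reshape(-1,1,2),c["K"],c["D"]).reshape(-1,2)
    d=np.c_[p,np.ones(len(p))]@F.T@c["T"][:3,:3].T
    return c["T"][:3,3],d
def onz(n,uv,z):
    o,d=ray(n,uv);return o+d*((z-o[2])/d[:,2])[:,None]
def proj(n,X):
    c=robot.calibration(n);X=np.atleast_2d(X)
    q=(X-c["T"][:3,3])@c["T"][:3,:3]@F
    return cv2.projectPoints(q,np.zeros(3),np.zeros(3),c["K"],c["D"])[0].reshape(-1,2)
def up(uv,x0,y0,f): return (np.float64(uv)+.5)/f-.5+[x0,y0]
def rect(P,lx,ly):
    "corners in order (+x+y),(+x-y),(-x-y),(-x+y)"
    L=np.array([[1,1],[1,-1],[-1,-1],[-1,1]])*[lx/2,ly/2]
    def f(v):
        c,s=np.cos(v[2]),np.sin(v[2]);return (L@np.array([[c,s],[-s,c]])+v[:2]-P[:,:2]).ravel()
    a0=np.arctan2(*(P[1,:2]+P[0,:2]-P[2,:2]-P[3,:2])[::-1])
    r=least_squares(f,[*P[:,:2].mean(0),a0]);return r.x,np.abs(r.fun).max()
E
python3 - <<'E'
from h import *
U=lambda p:up(p,336,171,6)
print("house",rect(onz("top",U([(58,158),(348,55),(492,438),(195,548)]),.069),.2,.15))
print("seal",rect(onz("top",U([(163,207),(305,158),(388,385),(243,437)]),.080),.118,.074))
w=onz("top",U([(243,298),(323,288)]),.111);d=w[1]-w[0];print("wing",w.mean(0),np.linalg.norm(d),np.arctan2(d[1],d[0]))
m=onz("top",U([(211,129),(338,472)]),.069);d=m[0]-m[1];print("marks",m.mean(0),np.linalg.norm(d),np.arctan2(d[1],d[0]))
C=lambda p:up(p,212,175,6)
print("cover",rect(onz("top",C([(184,37),(358,128),(214,388),(42,294)]),.006),.15,.1))
print("slot",rect(onz("top",C([(213,163),(233,180),(190,258),(165,243)]),.004),.046,.016))
E
```

```text
house (array([ 0.54026165, -0.19481176,  0.33270891]), np.float64(0.002040938645874568))
seal (array([ 0.54019313, -0.19418433,  0.32437517]), np.float64(0.0012669655326869034))
wing [ 0.53891873 -0.19400268  0.111     ] 0.03788035201167169 -1.4516269556629746
marks [ 0.53967598 -0.19533773  0.069     ] 0.17628100274231992 0.3333638983045219
cover (array([ 0.58015132,  0.20915672, -0.4947093 ]), np.float64(0.0008847598308014959))
slot (array([ 0.58038071,  0.20920743, -0.52218102]), np.float64(0.0020489650378831825))
```

View pics/us.png

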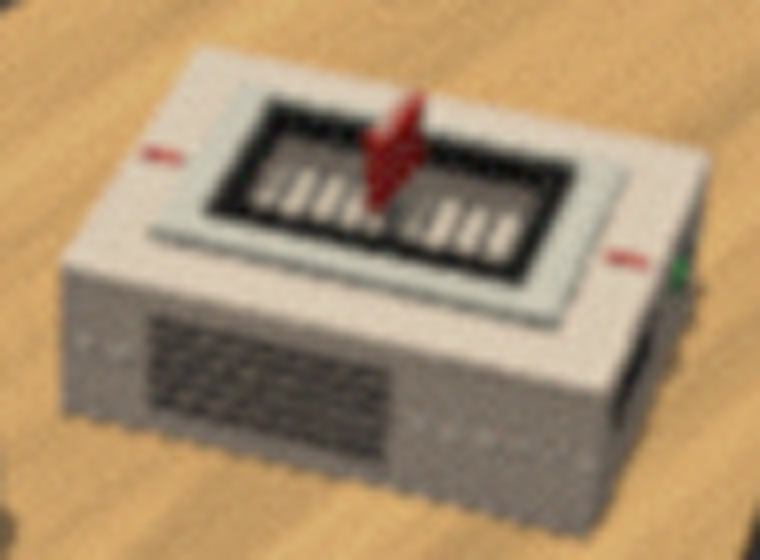

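The measurements agree:

| Item | Position (m) | Angle (rad) |
|---|---|---|
| Unit | (0.540, -0.1945) | yaw 0.33 |
| Latch | on the unit's axis | about 1.36 |
| Cover | (0.580, 0.209) | yaw about -0.50 |

I'll move above the latch with the tool's x axis along the wing.

```bash
cat >> h.py <<'E'
def need(pos,psi):
    s=robot.read_state();M=R.from_rotvec(s["orientation"]).as_matrix()
    p=np.arctan2(M[1,0],M[0,0]);d=M.T@(np.array(pos)-s["tcp_pos"])/.025
    t=(psi-p+np.pi)%(2*np.pi)-np.pi
    print("t",round(s["time_s"],2),"tcp",s["tcp_pos"].round(4),"psi",round(p,3),"tilt",M[:,2].round(3),"q6",round(s["qpos"][5],2),"open",round(s["opening"],4),"F",s["wrist_force"].round(1),"grip",round(s["grip_force"],1))
    c,sn=np.cos(-t),np.sin(-t)
    print("shift units (before turn)",d.round(2),"(after turn)",np.array([c*d[0]+sn*d[1],-sn*d[0]+c*d[1],d[2]]).round(2),"rz units",round(-t/.1,2))
E
python3 -m creep '[[0.5,[0.91,-0.35,0.1],[0,0,0]],[0.5,[0.91,-0.35,0.1],[0,0,0]],[0.5,[0.91,-0.35,0.1],[0,0,0]],[0.5,[0.91,-0.35,0.1],[0,0,0]],[0.5,[0.91,-0.35,0.1],[0,0,0]],[0.5,[0.91,-0.35,0.1],[0,0,0]],[0.5,[0.91,-0.35,0.1],[0,0,0]],[0.5,[0.91,-0.35,0.1],[0,0,0]],[0.5,[0.91,-0.35,0.1],[0,0,0]],[0.5,[0.91,-0.35,0.1],[0,0,0]],[0.5,[0.91,-0.35,0.1],[0,0,0]],[0.5,[0.91,-0.35,0.1],[0,0,0]],[0.5,[0.91,-0.35,0.1],[0,0,0]],[0.5,[0.91,-0.35,0.1],[0,0,0]],[0.5,[0.91,-0.35,0.1],[0,0,0]],[0.5,[0.91,-0.35,0.1],[0,0,0]],[0.5,[0.91,-0.35,0.1],[0,0,0]],[0.5,[0.91,-0.35,0.1],[0,0,0]],[0.5,[0.91,-0.35,0.1],[0,0,0]],[0.5,[0.91,-0.35,0.1],[0,0,0]]]' 20
python3 -m creep '[[0.5,[0,0,0],[0,0,-1]],[0.5,[0,0,0],[0,0,-1]],[0.5,[0,0,0],[0,0,-1]],[0.5,[0,0,0],[0,0,-1]],[0.5,[0,0,0],[0,0,-1]],[0.5,[0,0,0],[0,0,-1]],[0.5,[0,0,0],[0,0,-1]],[0.5,[0,0,0],[0,0,-1]],[0.5,[0,0,0],[0,0,-1]],[0.5,[0,0,0],[0,0,-1]],[0.5,[0,0,0],[0,0,-1]],[0.5,[0,0,0],[0,0,-1]],[0.5,[0,0,0],[0,0,-1]],[0.5,[0,0,0],[0,0,-0.84]],[0.5,[0,0,0],[0,0,0]]]'
python3 - <<'E'
from h import *
need((.54,-.1945,.086),1.69)
E
```

```text
time_s: 1.77
tcp_pos: [0.5399, -0.1958, 0.1807]
orientation: [-3.104, -0.478, 0.001]
wrist_force: [0.1, -0.3, 0.4]
opening: 0.0427
grip_force: 0.0
time_s: 3.02
tcp_pos: [0.5391, -0.1967, 0.1808]
orientation: [-2.081, -2.352, 0.0]
wrist_force: [-0.3, -0.2, -0.3]
opening: 0.0425
grip_force: 0.0
t 3.02 tcp [ 0.5391 -0.1967  0.1808] psi 1.693 tilt [-0.001  0.    -1.   ] q6 -0.61 open 0.0425 F [-0.3 -0.2 -0.3] grip 0.0
shift units (before turn) [0.08 0.05 3.79] (after turn) [0.08 0.05 3.79] rz units 0.03
```

```bash
python3 -m creep '[[0.5,[0.08,0.05,0.5],[0,0,0]],[0.5,[0,0,0.6],[0,0,0]],[0.5,[0,0,0.6],[0,0,0]],[0.5,[0,0,0.6],[0,0,0]],[0.5,[0,0,0.6],[0,0,0]],[0.5,[0,0,0.5],[0,0,0]],[0.5,[0,0,0.35],[0,0,0]],[0.5,[0,0,0],[0,0,0]],[1,[0,0,0],[0,0,0]],[1,[0,0,0],[0,0,0]],[1,[0,0,0],[0,0,0]],[1,[0,0,0],[0,0,0]],[1,[0,0,0],[0,0,0]],[1,[0,0,0],[0,0,0]],[1,[0,0,0],[0,0,0]],[1,[0,0,0],[0,0,0]]]' 20
python3 - <<'E'
from h import *
need((.54,-.1945,.086),.33)
E
```

```text
time_s: 4.35
tcp_pos: [0.5388, -0.195, 0.0885]
orientation: [-2.084, -2.348, 0.003]
wrist_force: [-7.7, -1.6, 4.7]
opening: 0.0079
grip_force: 24.2
t 4.35 tcp [ 0.5388 -0.195   0.0885] psi 1.69 tilt [-0.003 -0.001 -1.   ] q6 -0.6 open 0.0079 F [-7.7 -1.6  4.7] grip 24.2
shift units (before turn) [0.01 0.05 0.1 ] (after turn) [ 0.05 -0.    0.1 ] rz units 13.6
```

```bash
python3 -m creep '[[1,[0,-0.04,0],[0,0,0.6]],[1,[0,0,0],[0,0,1]],[1,[0,0,0],[0,0,1]],[1,[0,0,0],[0,0,1]],[1,[0,0,0],[0,0,1]],[1,[0,0,0],[0,0,1]],[1,[0,0,0],[0,0,1]],[1,[0,0,0],[0,0,1]]]'
python3 - <<'E'
from h import *
need((.5385,-.1945,.0885),.33)
E
```

```text
time_s: 5.02
tcp_pos: [0.5384, -0.1949, 0.0885]
orientation: [-2.811, -1.401, 0.002]
wrist_force: [-5.3, 0.4, 3.4]
opening: 0.0072
grip_force: 24.0
t 5.02 tcp [ 0.5384 -0.1949  0.0885] psi 0.925 tilt [-0.001 -0.    -1.   ] q6 0.17 open 0.0072 F [-5.3  0.4  3.4] grip 24.0
shift units (before turn) [ 0.02 -0.01 -0.  ] (after turn) [ 0.01 -0.01 -0.  ] rz units 5.95
```

```bash
python3 -m creep '[[1,[0,0,0],[0,0,1]],[1,[0,0,0],[0,0,1]],[1,[0,0,0],[0,0,1]],[1,[0,0,0],[0,0,1]],[1,[0,0,0],[0,0,1]],[1,[0,0,0],[0,0,0.8]],[1,[0,0,0],[0,0,0]],[1,[0,0,0],[0,0,0]]]'
python3 - <<'E'
from h import *
need((.5385,-.1945,.0885),.33)
E
```

```text
time_s: 5.68
tcp_pos: [0.5382, -0.1947, 0.0885]
orientation: [-3.094, -0.546, 0.003]
wrist_force: [-5.6, 1.1, 4.0]
opening: 0.0076
grip_force: 24.1
t 5.68 tcp [ 0.5382 -0.1947  0.0885] psi 0.349 tilt [-0.002 -0.    -1.   ] q6 0.74 open 0.0076 F [-5.6  1.1  4. ] grip 24.1
shift units (before turn) [ 0.02 -0.   -0.  ] (after turn) [ 0.02 -0.   -0.  ] rz units 0.19
```

```bash
python3 -m creep '[[1,[0,0,0],[0,0,0.2]],[1,[0,0,0],[0,0,0]],[1,[0,0,0],[0,0,0]],[1,[0,0,0],[0,0,0]]]'
python3 -c "
from h import *
need((.5385,-.1945,.0885),.33)"
python3 -m creep '[[0.5,[0,0,0],[0,0,0]],[0.5,[0,0,0],[0,0,0]],[0.5,[0,0,0],[0,0,0]],[0.5,[0,0,0],[0,0,0]],[0.5,[0,0,0],[0,0,0]],[0.5,[0,0,-0.5],[0,0,0]],[0.5,[0,0,-1],[0,0,0]],[0.5,[0,0,-1],[0,0,0]],[0.5,[0,0,-1],[0,0,0]],[0.5,[0,0,-1],[0,0,0]],[0.5,[0,0,-0.5],[0,0,0]]]'
python3 -c "
from h import *
a=np.array
g=a([.580,.209])+R.from_euler('z',-.50).as_matrix()[:2,:2]@a([-.05,0]);print(g)
need((*g,.17),-.50)"
```

```text
time_s: 6.02
tcp_pos: [0.5382, -0.1947, 0.0885]
orientation: [-3.099, -0.515, 0.003]
wrist_force: [-6.3, 1.2, 4.5]
opening: 0.0075
grip_force: 24.1
t 6.02 tcp [ 0.5382 -0.1947  0.0885] psi 0.33 tilt [-0.002 -0.    -1.   ] q6 0.76 open 0.0075 F [-6.3  1.2  4.5] grip 24.1
shift units (before turn) [ 0.02 -0.   -0.  ] (after turn) [ 0.02 -0.   -0.  ] rz units -0.0
time_s: 6.93
tcp_pos: [0.5404, -0.1952, 0.2159]
orientation: [3.096, 0.515, 0.006]
wrist_force: [0.9, 0.2, -0.2]
opening: 0.0427
grip_force: 0.0
[0.53612087 0.23297128]
t 6.93 tcp [ 0.5404 -0.1952  0.2159] psi 0.33 tilt [ 0.004 -0.002 -1.   ] q6 0.76 open 0.0427 F [ 0.9  0.2 -0.2] grip 0.0
shift units (before turn) [  5.38 -16.27   1.8 ] (after turn) [ -8.37 -14.95   1.8 ] rz units 8.3
```

```bash
python3 -m creep '[[0.4,[0.3,-0.9,0],[0,0,0]],[0.4,[0.3,-0.9,0],[0,0,0]],[0.4,[0.3,-0.9,0],[0,0,0]],[0.4,[0.3,-0.9,0],[0,0,0]],[0.4,[0.3,-0.9,0],[0,0,0]],[0.4,[0.3,-0.9,0],[0,0,0]],[0.4,[0.3,-0.9,0],[0,0,0]],[0.4,[0.3,-0.9,0],[0,0,0]],[0.4,[0.3,-0.9,0],[0,0,0]],[0.4,[0.3,-0.9,0],[0,0,0]],[0.4,[0.3,-0.9,0],[0,0,0]],[0.4,[0.3,-0.9,0],[0,0,0]],[0.4,[0.3,-0.9,0],[0,0,0]],[0.4,[0.3,-0.9,0],[0,0,0]],[0.4,[0.3,-0.9,0],[0,0,0]],[0.4,[0.3,-0.9,0],[0,0,0]],[0.4,[0.3,-0.9,0],[0,0,0]],[0.4,[0.28,-0.97,0],[0,0,0]]]'
python3 -m creep '[[0.4,[0,0,0],[0,0,0.9]],[0.4,[0,0,0],[0,0,0.9]],[0.4,[0,0,0],[0,0,0.9]],[0.4,[0,0,0],[0,0,0.9]],[0.4,[0,0,0],[0,0,0.9]],[0.4,[0,0,0],[0,0,0.9]],[0.4,[0,0,0],[0,0,0.9]],[0.4,[0,0,0],[0,0,1]],[0.4,[0,0,0],[0,0,1]],[0.4,[0,0,0],[0,0,0]]]'
python3 - <<'E'
from h import *
need((.5355,.233,.013),-.50)
t=robot.grab_frame("top");s=robot.grab_frame("side")
a=cv2.resize(t[171:271,336:426],None,fx=6,fy=6,interpolation=2)
b=cv2.resize(s[220:310,210:300],None,fx=5,fy=5,interpolation=2)
o=np.zeros((600,800,3),np.uint8);o[:,:345]=a[:,120:465];o[:450,350:800]=b
cv2.imwrite("pics/2.png",o)
E
```

```text
time_s: 8.43
tcp_pos: [0.5348, 0.2347, 0.2125]
orientation: [3.099, 0.515, 0.0]
wrist_force: [0.6, -0.1, 0.8]
opening: 0.0511
grip_force: 0.0
time_s: 9.27
tcp_pos: [0.5348, 0.2337, 0.2125]
orientation: [3.042, -0.783, 0.0]
wrist_force: [0.7, -0.3, 0.1]
opening: 0.0511
grip_force: 0.0
t 9.27 tcp [0.5348 0.2337 0.2125] psi -0.504 tilt [ 0. -0. -1.] q6 2.36 open 0.0511 F [ 0.7 -0.3  0.1] grip 0.0
shift units (before turn) [0.04 0.01 7.98] (after turn) [0.04 0.01 7.98] rz units -0.04
```

View pics/2.png

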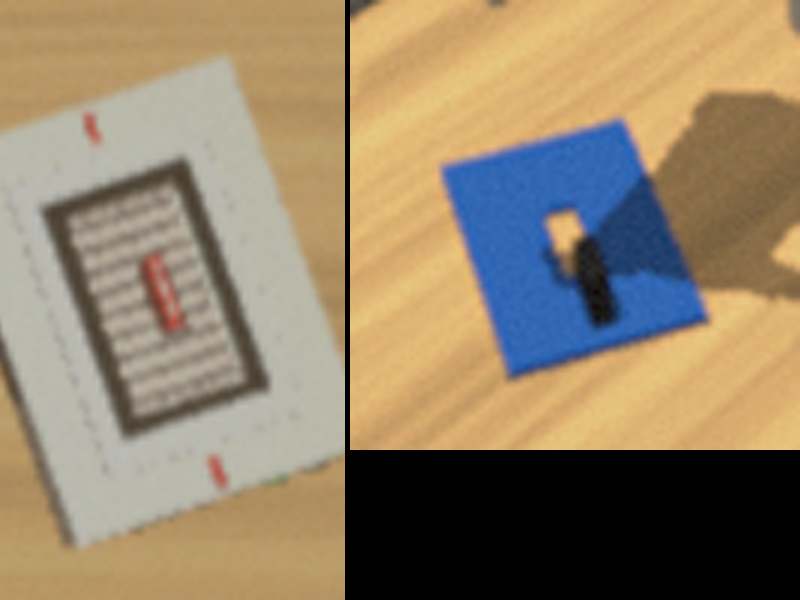

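The wing now runs from (150,258) to (178,330), parallel to the line between the marks, (92,128) to (218,472). The cover in the side view has corners at (442,166), (622,122), (708,320) and (512,376). I'll cross-check the positions from the side camera.

Run:
```python
from h import *
def fit(n,uv,z,lx,ly):
    P=onz(n,uv,z);best=min((rect(np.roll(P,k,0)[::d],lx,ly) for k in range(4) for d in(1,-1)),key=lambda r:r[1]);return best
print("cover side",fit("side",up(np.array([(442,166),(622,122),(708,320),(512,376)])-[350,0],210,220,5),.006,.15,.1))
print("house side",fit("side",up([(205,45),(708,150),(610,390),(62,262)],315,155,8),.069,.2,.15))
print("frame side",fit("side",up([(245,83),(628,170),(558,325),(150,235)],315,155,8),.075,.15,.1))
w=onz("top",up(np.array([(150,258),(178,330)])+[120,0],336,171,6),.111);print("wing",w.mean(0),np.arctan2(*(w[0]-w[1])[1::-1]))
```

```text
cover side (array([0.57780237, 0.2149271 , 2.64243109]), np.float64(0.0021392936879426894))
house side (array([ 0.53968588, -0.19307675,  0.33532721]), np.float64(0.0020332639366024696))
frame side (array([ 0.53702822, -0.18900514, -2.81125051]), np.float64(0.0017083813040211782))
wing [ 0.5384709  -0.19444896  0.111     ] 0.34933428739562383
```

```bash
python3 -m creep '[[0.4,[0,0,1],[0,0,0]],[0.4,[0,0,1],[0,0,0]],[0.4,[0,0,1],[0,0,0]],[0.4,[0,0,1],[0,0,0]],[0.4,[0,0,1],[0,0,0]],[0.4,[0,0,1],[0,0,0]],[0.4,[0,0,0.8],[0,0,0]],[0.4,[0,0,0.6],[0,0,0]],[0.4,[0,0,0.4],[0,0,0]],[0.4,[0,0,0.15],[0,0,0]],[0.4,[0,0,0],[0,0,0]],[1,[0,0,0],[0,0,0]],[1,[0,0,0],[0,0,0]],[1,[0,0,0],[0,0,0]],[1,[0,0,0],[0,0,0]],[1,[0,0,0],[0,0,0]],[1,[0,0,0],[0,0,0]],[1,[0,0,0],[0,0,0]],[1,[0,0,0],[0,0,0]]]' 80
python3 - <<'E'
from h import *
need((.5355,.233,.013),-.50)
E
```

```text
time_s: 10.95
tcp_pos: [0.5356, 0.2339, 0.0151]
orientation: [-3.043, 0.777, -0.003]
wrist_force: [-0.6, 0.3, 5.8]
opening: 0.0107
grip_force: 79.5
t 10.95 tcp [0.5356 0.2339 0.0151] psi -0.5 tilt [ 0.002  0.001 -1.   ] q6 2.35 open 0.0107 F [-0.6  0.3  5.8] grip 79.5
shift units (before turn) [0.01 0.03 0.08] (after turn) [0.01 0.03 0.08] rz units -0.0
```

```bash
python3 -m creep '[[1,[0,0,-0.4],[0,0,0]],[1,[0,0,-0.8],[0,0,0]],[1,[0,0,-0.8],[0,0,0]],[1,[0,0,-0.8],[0,0,0]],[1,[0,0,-0.8],[0,0,0]],[1,[0,0,-0.8],[0,0,0]],[1,[0,0,-0.8],[0,0,0]],[1,[0,0,-0.8],[0,0,0]],[1,[0,0,-0.8],[0,0,0]],[1,[0,0,-0.6],[0,0,0]],[1,[0,0,0],[0,0,-0.83]],[1,[0,0,0],[0,0,-0.83]],[1,[0,0,0],[0,0,-0.83]],[1,[0,0,0],[0,0,-0.83]],[1,[0,0,0],[0,0,-0.83]],[1,[0,0,0],[0,0,-0.83]],[1,[0,0,0],[0,0,-0.83]],[1,[0,0,0],[0,0,-0.83]],[1,[0,0,0],[0,0,-0.83]],[1,[0,0,0],[0,0,-0.83]]]'
python3 - <<'E'
from h import *
g=np.array([.5385,-.1947])+R.from_euler('z',.33).as_matrix()[:2,:2]@np.array([-.05,0]);print(g)
need((*g,.19),.33)
E
```

```text
time_s: 12.62
tcp_pos: [0.5342, 0.2334, 0.1989]
orientation: [3.098, 0.522, -0.002]
wrist_force: [0.1, 0.3, -1.8]
opening: 0.0104
grip_force: 78.2
[ 0.49119788 -0.21090215]
t 12.62 tcp [0.5342 0.2334 0.1989] psi 0.334 tilt [-0.001 -0.    -1.   ] q6 1.52 open 0.0104 F [ 0.1  0.3 -1.8] grip 78.2
shift units (before turn) [-7.45 16.23  0.37] (after turn) [-7.39 16.25  0.37] rz units 0.04
```

```bash
python3 -m creep '[[1,[-0.2,0.5,0],[0,0,0]],[1,[-0.41,0.9,0],[0,0,0]],[1,[-0.41,0.9,0],[0,0,0]],[1,[-0.41,0.9,0],[0,0,0]],[1,[-0.41,0.9,0],[0,0,0]],[1,[-0.41,0.9,0],[0,0,0]],[1,[-0.41,0.9,0],[0,0,0]],[1,[-0.41,0.9,0],[0,0,0]],[1,[-0.41,0.9,0],[0,0,0]],[1,[-0.41,0.9,0],[0,0,0]],[1,[-0.41,0.9,0],[0,0,0]],[1,[-0.41,0.9,0],[0,0,0]],[1,[-0.41,0.9,0],[0,0,0]],[1,[-0.41,0.9,0],[0,0,0]],[1,[-0.41,0.9,0],[0,0,0]],[1,[-0.41,0.9,0],[0,0,0]],[1,[-0.41,0.9,0],[0,0,0]],[1,[-0.41,0.9,0],[0,0,0]],[1,[-0.25,0.4,0],[0,0,0]],[1,[0,0,0],[0,0,0]]]'
python3 -m creep '[[1,[0,0,0.4],[0,0,0]],[1,[0,0,0.6],[0,0,0]],[1,[0,0,0.5],[0,0,0]],[1,[0,0,0.3],[0,0,0]],[1,[0,0,0],[0,0,0]],[1,[0,0,0],[0,0,0]]]'
python3 - <<'E'
from h import *
need((.4912,-.2109,.19),.33)
t=robot.grab_frame("top");s=robot.grab_frame("side")
o=np.zeros((600,800,3),np.uint8)
o[:600,:400]=cv2.resize(t[165:265,344:411],(400,600),interpolation=2)
o[:400,400:]=cv2.resize(s[130:230,315:415],(400,400),interpolation=2)
cv2.imwrite("pics/3.png",o)
E
```

```text
time_s: 14.28
tcp_pos: [0.4893, -0.2122, 0.1988]
orientation: [3.1, 0.509, -0.001]
wrist_force: [0.3, 0.6, -1.9]
opening: 0.0108
grip_force: 78.3
time_s: 14.78
tcp_pos: [0.4904, -0.2088, 0.1535]
orientation: [-3.098, -0.517, 0.001]
wrist_force: [-0.0, -0.0, -2.5]
opening: 0.0103
grip_force: 78.3
t 14.78 tcp [ 0.4904 -0.2088  0.1535] psi 0.331 tilt [-0.001  0.001 -1.   ] q6 0.69 open 0.0103 F [-0.  -0.  -2.5] grip 78.3
shift units (before turn) [ 0.    0.09 -1.46] (after turn) [ 0.    0.09 -1.46] rz units 0.01
```

View pics/3.png

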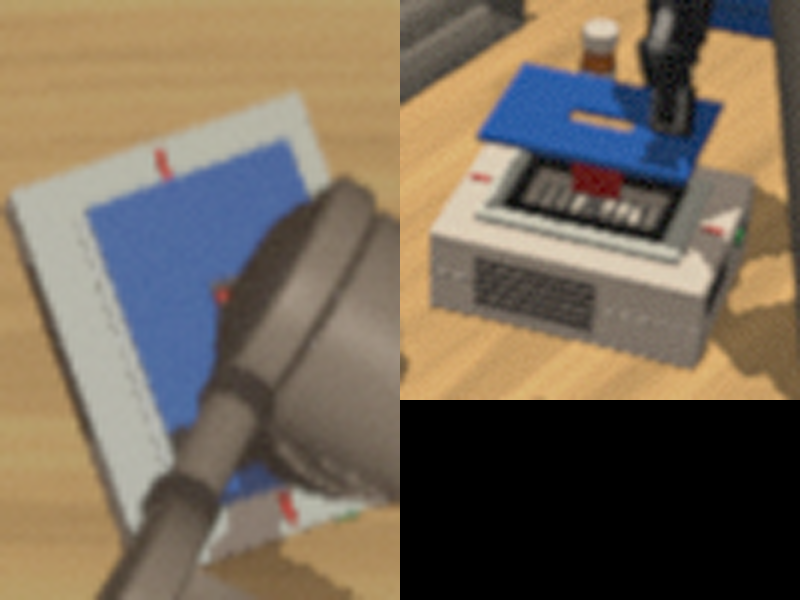

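The top crop shows cover corners at (88,211), (290,140) and (225,500), with the red wing visible through the slot at (221,293). The side crop shows corners at (524,66), (722,102), (690,184) and (478,137), with the red wing below the slot.

Run:
```python
from h import *
P=onz("top",up([(88,211),(290,140),(225,500)],344,165,[67/400*0+400/67,6]),.1445)
print("top corners",P.round(4),"centre",(P[1]+P[2])[:2]/2)
d=P[0]-P[2];e=P[0]-P[1];print(np.linalg.norm(d),np.arctan2(d[1],d[0]),np.linalg.norm(e),np.arctan2(-e[0],e[1]))
Q=onz("side",up(np.array([(524,66),(722,102),(690,184),(478,137)])-[400,0],315,130,4),.1445)
for k in range(4):
  for dd in(1,-1):
    r=rect(np.roll(Q,k,0)[::dd],.15,.1)
    if r[1]<.006: print("side",r)
s=robot.read_state();p=s["tcp_pos"][:2];print("expected by tcp",p+.05*np.array([np.cos(.331),np.sin(.331)]))
```

```text
top corners [[ 0.5908 -0.1232  0.1445]
 [ 0.6233 -0.2174  0.1445]
 [ 0.458  -0.1836  0.1445]] centre [ 0.54060988 -0.20049298]
0.1459022115772354 0.42691463757756054 0.09959690358511386 0.332417894782738
side (array([ 0.53536991, -0.18774306,  0.34887461]), np.float64(0.003111072422925465))
side (array([ 0.53536991, -0.18774306, -2.79271805]), np.float64(0.0031110724309491578))
expected by tcp [ 0.53825931 -0.19318711]
```

```bash
python3 -m creep '[[1,[0.05,0.07,0.2],[0,0,0]],[1,[0,0,0.3],[0,0,0]],[1,[0,0,0.3],[0,0,0]],[1,[0,0,0.3],[0,0,0]],[1,[0,0,0.3],[0,0,0]],[1,[0,0,0],[0,0,0]],[1,[0,0,0],[0,0,0]]]'
python3 - <<'E'
from h import *
need((.4912,-.2109,.09),.33)
E
```

```text
time_s: 15.47
tcp_pos: [0.4919, -0.2107, 0.1181]
orientation: [-3.098, -0.515, 0.002]
wrist_force: [-0.2, -0.6, -2.7]
opening: 0.0111
grip_force: 78.3
t 15.47 tcp [ 0.4919 -0.2107  0.1181] psi 0.33 tilt [-0.001  0.001 -1.   ] q6 0.69 open 0.0111 F [-0.2 -0.6 -2.7] grip 78.3
shift units (before turn) [-0.03 -0.    1.12] (after turn) [-0.03 -0.    1.12] rz units -0.0
```

```bash
python3 -m creep '[[1,[0,0,0.3],[0,0,0]],[1,[0,0,0.3],[0,0,0]],[1,[0,0,0.2],[0,0,0]],[1,[0,0,0.1],[0,0,0]],[1,[0,0,0],[0,0,0]],[1,[0,0,0],[0,0,0]]]'
python3 - <<'E'
from h import *
need((.4912,-.2109,.09),.33)
t=robot.grab_frame("top");s=robot.grab_frame("side")
o=np.zeros((600,800,3),np.uint8)
o[:600,:300]=cv2.resize(t[165:265,344:394],(300,600),interpolation=2)
o[:480,304:]=cv2.resize(s[145:225,320:402],(496,480),interpolation=2)
cv2.imwrite("pics/4.png",o)
E
```

```text
time_s: 15.97
tcp_pos: [0.4922, -0.2109, 0.0962]
orientation: [-3.099, -0.516, 0.0]
wrist_force: [-0.0, 0.1, -2.1]
opening: 0.0106
grip_force: 78.5
t 15.97 tcp [ 0.4922 -0.2109  0.0962] psi 0.33 tilt [-0.  0. -1.] q6 0.69 open 0.0106 F [-0.   0.1 -2.1] grip 78.5
shift units (before turn) [-0.04 -0.01  0.25] (after turn) [-0.04 -0.01  0.25] rz units -0.0
```

View pics/4.png

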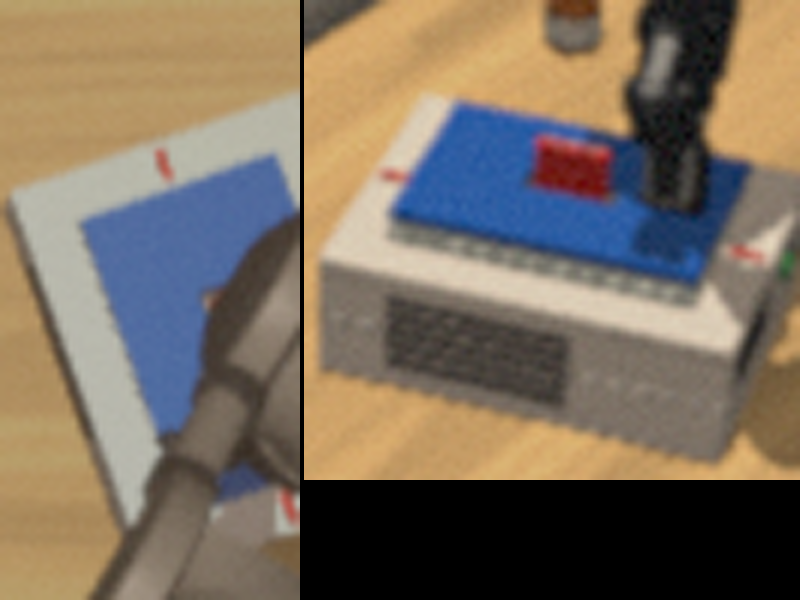

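The wing stands through the slot in the side view. Cover corners there are (457,100), (750,162), (695,283) and (392,215). In the top view the +x edge runs from (82,220) to (276,153). Next I'll work out how well the cover is centred.

```bash
python3 - <<'E'
from h import *
P=onz("top",up([(82,220),(276,153)],344,165,6),.0872);e=P[0]-P[1];a=np.arctan2(-e[0],e[1])
print("top",P.mean(0)[:2]-.075*np.array([np.cos(a),np.sin(a)]),a,np.linalg.norm(e))
Q=onz("side",up(np.array([(457,100),(750,162),(695,283),(392,215)])-[304,0],320,145,[496/82,6]),.0872)
for k in range(4):
  for dd in(1,-1):
    r=rect(np.roll(Q,k,0)[::dd],.15,.1)
    if r[1]<.006: print("side",r)
# red wing base ends in side picture vs slot
E
python3 - <<'E'
from h import *
# predicted outline pixels of cover if perfectly centred, side & top, for comparison
for c in [(.5385,-.1947)]:
  A=.33;M=R.from_euler('z',A).as_matrix()
  L=np.array([[.075,.05,.0872],[.075,-.05,.0872],[-.075,-.05,.0872],[-.075,.05,.0872]])@M.T+[*c,0]
  print(((proj("side",L)-[320,145]+.5)*[496/82,6]-.5+[304,0]).round(),((proj("top",L)-[344,165]+.5)*6-.5).round())
  H=np.array([[.1,.075,.069],[.1,-.075,.069],[-.1,-.075,.069],[-.1,.075,.069]])@M.T+[*c,0]
  print("house",((proj("side",H)-[320,145]+.5)*[496/82,6]-.5+[304,0]).round(),((proj("top",H)-[344,165]+.5)*6-.5).round())
E
```

```text
top [ 0.53886718 -0.19615189] 0.3284284266710106 0.09901398880157841
side (array([ 0.53795349, -0.19001819,  0.33852578]), np.float64(0.002822009140152515))
side (array([ 0.53795349, -0.19001819, -2.80306687]), np.float64(0.0028220091665849267))
[[392. 207.]
 [462.  97.]
 [758. 160.]
 [702. 276.]] [[ 78. 221.]
 [274. 153.]
 [383. 449.]
 [185. 518.]]
house [[323. 256.]
 [431.  92.]
 [818. 173.]
 [737. 352.]] [[  9. 195.]
 [299.  94.]
 [443. 483.]
 [150. 586.]]
```

Cover and frame agree within about 1 mm. I'll set the cover on the seal and release it. Then I'll press at its centre with the opened fingertips either side of the wing, so the push is symmetric.

```bash
python3 -m creep '[[1,[0,0,0.06],[0,0,0]],[1,[0,0,0],[0,0,0]],[0.7,[0,0,0],[0,0,0]],[0.7,[0,0,0],[0,0,0]],[0.7,[0,0,0],[0,0,0]],[0.7,[0,0,0],[0,0,0]],[0.7,[0,0,-0.2],[0,0,0]],[0.7,[0,0,-0.5],[0,0,0]],[0.7,[0,0,-0.7],[0,0,0]],[0.7,[0,0,-0.5],[0,0,0]],[0.3,[0.5,0,0],[0,0,0]],[0.3,[0.5,0,0],[0,0,0]],[0.3,[0.5,0,0],[0,0,0]],[0.3,[0.4,0,0],[0,0,0]],[0.3,[0,0,0],[0,0,0]],[0.3,[0,0,0],[0,0,0]]]' 40
python3 - <<'E'
from h import *
need((.5385,-.1947,.1),.33)
s=robot.grab_frame("side")
cv2.imwrite("pics/5.png",cv2.resize(s[115:225,320:402],(496,600),interpolation=2))
E
```

```text
time_s: 17.4
tcp_pos: [0.5372, -0.1953, 0.1422]
orientation: [-3.099, -0.517, 0.001]
wrist_force: [0.0, 1.7, 0.5]
opening: 0.0598
grip_force: 0.0
t 17.4 tcp [ 0.5372 -0.1953  0.1422] psi 0.331 tilt [-0. -0. -1.] q6 0.76 open 0.0598 F [0.  1.7 0.5] grip 0.0
shift units (before turn) [ 0.06 -0.01  1.69] (after turn) [ 0.06 -0.01  1.69] rz units 0.01
```

View pics/5.png

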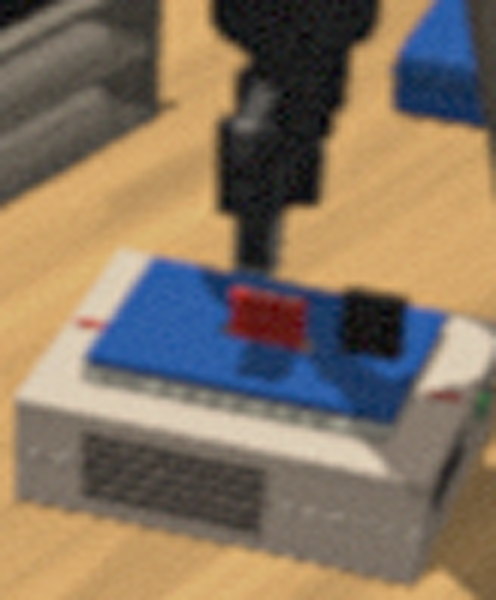

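The cover sits level on the seal with the wing at about (268,318) and the rib at (373,322), both standing clear. I'll descend until contact.

```bash
python3 -m creep '[[0.3,[0.05,0,0.4],[0,0,0]],[0.3,[0,0,0.6],[0,0,0]],[0.3,[0,0,0.6],[0,0,0]],[0.3,[0,0,0.3],[0,0,0]],[0.3,[0,0,0.15],[0,0,0]],[0.3,[0,0,0],[0,0,0]]]'
python3 -m creep '[[0.3,[0,0,0.1],[0,0,0]],[0.3,[0,0,0.1],[0,0,0]],[0.3,[0,0,0.1],[0,0,0]],[0.3,[0,0,0],[0,0,0]]]'
python3 -m creep '[[0.3,[0,0,0.1],[0,0,0]],[0.3,[0,0,0.1],[0,0,0]],[0.3,[0,0,0],[0,0,0]]]'
python3 -c "
from h import *
need((.5385,-.1947,.08),.33)"
```

```text
time_s: 17.95
tcp_pos: [0.5377, -0.195, 0.0901]
orientation: [-3.098, -0.515, 0.002]
wrist_force: [0.1, 0.5, -0.2]
opening: 0.0596
grip_force: 0.0
time_s: 18.28
tcp_pos: [0.5383, -0.1951, 0.0834]
orientation: [3.099, 0.516, -0.0]
wrist_force: [-0.6, 0.2, 0.0]
opening: 0.0594
grip_force: 0.0
time_s: 18.53
tcp_pos: [0.5386, -0.1952, 0.0786]
orientation: [3.098, 0.515, 0.001]
wrist_force: [0.9, -0.1, 3.8]
opening: 0.0597
grip_force: 1.8
t 18.53 tcp [ 0.5386 -0.1952  0.0786] psi 0.33 tilt [ 0.001 -0.    -1.   ] q6 0.76 open 0.0597 F [ 0.9 -0.1  3.8] grip 1.8
shift units (before turn) [ 0.   -0.02 -0.06] (after turn) [ 0.   -0.02 -0.06] rz units -0.0
```

Contact at TCP z of about 0.079, so the frame should be bottomed at about 0.073. I'll press in small steps and watch the force.

```bash
python3 -m creep '[[0.3,[0,0,0.1],[0,0,0]],[0.3,[0,0,0.05],[0,0,0]],[0.3,[0,0,0],[0,0,0]]]'
python3 -m creep '[[0.3,[0,0,0.1],[0,0,0]],[0.3,[0,0,0.05],[0,0,0]],[0.3,[0,0,0],[0,0,0]]]'
python3 -m creep '[[0.3,[0,0,0.1],[0,0,0]],[0.3,[0,0,0.05],[0,0,0]],[0.3,[0,0,0],[0,0,0]]]'
python3 -m creep '[[0.3,[0,0,0.05],[0,0,0]],[0.3,[0,0,0.05],[0,0,0]],[0.3,[0,0,0],[0,0,0]]]'
```

```text
time_s: 18.78
tcp_pos: [0.5387, -0.1953, 0.076]
orientation: [3.098, 0.516, 0.002]
wrist_force: [-1.9, 1.0, 10.5]
opening: 0.0595
grip_force: 5.4
time_s: 19.03
tcp_pos: [0.5388, -0.1953, 0.0758]
orientation: [3.097, 0.516, 0.004]
wrist_force: [-10.9, 4.7, 37.8]
opening: 0.0598
grip_force: 18.7
time_s: 19.28
tcp_pos: [0.5389, -0.1953, 0.0757]
orientation: [3.096, 0.516, 0.006]
wrist_force: [-20.6, 7.8, 65.2]
opening: 0.0598
grip_force: 32.2
time_s: 19.53
tcp_pos: [0.5389, -0.1954, 0.0756]
orientation: [3.095, 0.516, 0.008]
wrist_force: [-27.8, 10.0, 83.1]
opening: 0.0595
grip_force: 41.3
```

```bash
python3 -m creep '[[0.3,[0,0,-0.1],[0,0,0]],[0.3,[0,0,-0.1],[0,0,0]],[0.3,[0,0,-0.06],[0,0,0]],[0.3,[0,0,0],[0,0,0]],[0.3,[0,0,0],[0,0,0]]]'
python3 - <<'E'
from h import *
need((.5385,-.1947,.0757),.33)
s=robot.grab_frame("side");t=robot.grab_frame("top")
o=np.zeros((600,800,3),np.uint8)
o[:600,:290]=cv2.resize(t[165:265,344:394],(290,600),interpolation=2)
o[:480,304:]=cv2.resize(s[145:225,320:402],(496,480),interpolation=2)
cv2.imwrite("pics/6.png",o)
E
```

```text
time_s: 19.95
tcp_pos: [0.5388, -0.1953, 0.0758]
orientation: [3.097, 0.516, 0.004]
wrist_force: [-11.2, 3.8, 34.3]
opening: 0.0597
grip_force: 17.5
t 19.95 tcp [ 0.5388 -0.1953  0.0758] psi 0.33 tilt [ 0.003 -0.002 -1.   ] q6 0.76 open 0.0597 F [-11.2   3.8  34.3] grip 17.5
shift units (before turn) [-0.   -0.03  0.01] (after turn) [-0.   -0.03  0.01] rz units 0.0
```

View pics/6.png

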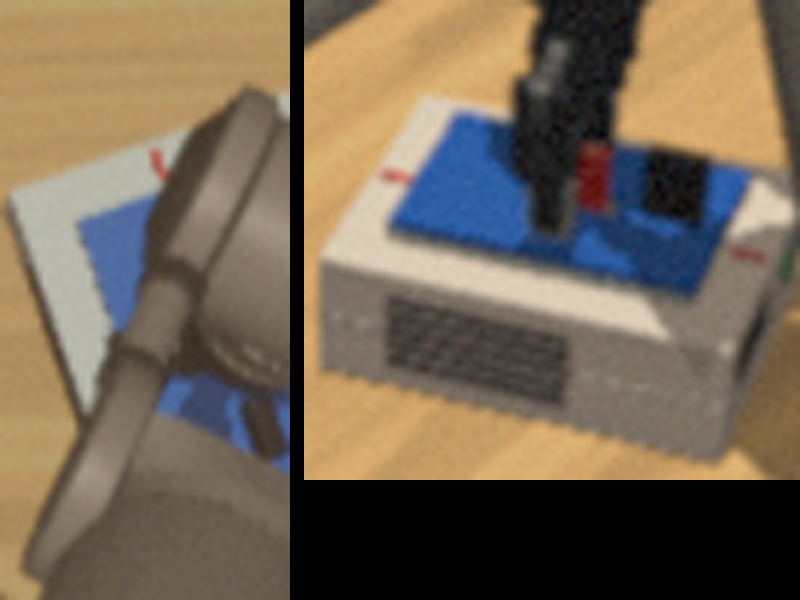

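The side view shows the cover flush on the frame with no gap, its corners near (457,111), (695,296) and (392,229), and the wing standing through the slot. A quick numeric check before handing in.

Run:
```python
from h import *
Q=onz("side",up(np.array([(392,229),(457,111),(750,172),(695,296)])-[304,0],320,145,[496/82,6]),.081)
r=rect(Q,.15,.1);print(r, "frame seen from same camera: .537 -.189 .330")
```

```text
(array([ 0.53700343, -0.1893287 ,  0.34521264]), np.float64(0.0031715390279697386)) frame seen from same camera: .537 -.189 .330
```

The same camera puts the cover's centre within 0.4 mm of the frame's when the cover is taken at its fully-down height. I'm handing it in while still pressing at 34 N.

```bash
python3 -c "
from cell import robot
print(robot.sign_off())"
```

```text
the job is handed in; nothing more can be done
None
```

The latch is turned into line with the red marks, and the blue cover is on the frame with the wing through its slot; I handed the job in at about 20 s, still pressing it flat with about 34 N (pressing briefly reached 83 N through the fingertips before I eased off).

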